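# Take the red label roll off its stand

### The arm

A 7-joint arm with a two-finger parallel gripper is mounted at the origin on the work surface. World frame = base frame: x ahead of the robot, y to its left, z up, the work surface at z = 0. Lengths are in mm, angles in rad, forces in N, time in s.
With the tool pointing down it reaches from about 400 to 850 mm from the base axis. Payload 10.4 kg.
Tool frame: the origin (TCP) lies midway between the tips of the shut fingers; the grasp point (between the pads) lies 19 mm behind it; z points along the fingers, y is the direction in which the jaws open and shut (so a half turn about z gives the same grasp; the last joint's range is limited). The gripper opens to 87 mm and grips with 3 to 60 N. Pads are 19 mm wide; open, the fingers measure 117 mm over their backs; the gripper's body (75 mm by 190 mm) begins 51 mm behind the grasp point.
Start: joints at [1.12, 0.332, -0.065, 1.46, 0.022, 1.35, -0.088], TCP at [259.317, -568.688, 222.576] pointing down, gripper open.
Joint ranges: [-2.6, 2.6], [-0.5, 2.12], [-1.47, 1.34], [0.16, 2.42], [-1.27, 4.41], [0.06, 2.06], [-2.6, 2.6]. Speed limits (rad/s): [2.22, 2.22, 2.79, 2.79, 3.14, 3.14, 3.14].

### API

Orientations are given as a unit quaternion [x, y, z, w].
In Python, from bench import robot, vision, job_done, outline_of gives the robot as it stands.
- The arm moves only by the shell command python3 -m pendant 'ROWS'. ROWS is JSON, a list of rows, each an object of numbers: "dx", "dy", "dz": the shift along the world's x, y, z in m; "yaw": the turn about the world's z in rad; "grip": the opening, from 0 (shut) to 1 (fully open). A call has exactly 8 rows; each row shifts and turns the commanded pose from where the row before left it; what a row does not reach is not made up. A row lasts 1/12 s, in which the tool goes at most 41.7 mm and 7.16 degrees, less where a joint would pass 70% of its speed; a pose out of reach is approached as far as the arm can. A call with a gripper value outside its range is refused whole. The fingers move at their own pace and stop on an object; the grip force is fixed at half the most. Time passes only in rows, so rows that do not move let the fingers close, or fill a call up. It gives the time, the measured TCP pose, the force and the opening at its end, in the units of the state.
- robot.sense(): the state, without advancing time (a new reading comes with each control period).
- vision.grab_frame(name): name is "scene" or "top" or "wrist"; returns the picture (400x640x3 uint8, red, green, blue); there is no depth.
- vision.camera_params(name): a dict with "mtx" (3x3 intrinsics, pixels), "rvec" (rotation vector, rad) and "tvec" (3), from world to camera coordinates, as OpenCV has them; the wrist camera has in their place "T_tool_cam" (4x4, takes a point from camera to tool coordinates, whose origin is the TCP and whose axes are the flange's). Camera axes: x right, y down, z forward; pixel columns grow to the right and rows downward; lengths in mm; the calibration is good to about 2 mm. A picture is of the moment at which its call begins: read the wrist's pose just before it. camera_params takes no time and is no camera call.
- job_done(): hands the job in, once; it reports no verdict.
Trained networks look in the newest picture that a camera, given by its name, has taken for a name from the list of things; names that differ only in an ending like _2 or _b are one class to them, and where a whole thing is asked for, a point or a joint stands for the part that bears it (a point fixed in the world has none). Each returns a list of dicts, best first, with "confidence" (0 to 1); they miss things now and then, are a little off and sometimes report something else, mostly with a low value. They report only what shows in the picture. A call takes as long as a camera call. They do not tell look-alikes from the thing itself.
- outline_of(thing, camera): "region" (400x640 bool, what is visible of it) and "bbox" ([left, top, right, bottom] in pixels, round what is visible of it).
The state is a dict: "t": time; "qpos": joint angles; "dq": joint speeds; "tau": joint torques, N m; "tcp_pos": TCP position; "ee_rot": TCP orientation; "force": force on the tool from outside, world axes, zero at the start; "ft_torque": the same for the moment, N m; "opening": opening from 0.0 (shut) to 1.0 (fully open).
Only numpy, scipy, OpenCV 4.12 (cv2) and the standard library are available. Lean on these libraries where they do the work, as an engineer would, in place of code of your own. Each camera call takes 0.05 s, during which the arm holds its last target.

### The job

Swing the keeper arm of the red stand a quarter turn aside, slide the red label roll straight up off its post without dragging or tipping the stand, and set it gently down flat on the steel tray. Leave the keeper open for the next roll, and leave the blue stand with its keeper and roll, and the yellow roll on the tray, as they are.

Things in the scene. Friction and masses are not known exactly. Their poses are not given: they have to be found in the camera images.
- red_stand: Loose 1 kg stand with red knob and roll; can drag or tip. Origin: underside of its base plate, under the axis of its steel post; z up, x towards the hinge pillar (16 mm dia, at x = 60 mm). Plate x -50 to 85, y -45 to 45 mm, 8 mm thick; black boss under the roll 48 mm dia, top at 28 mm; post 20 mm dia, bevelled tip at 73 mm
- red_roll: Label roll (56 mm outside diameter, 26 mm bore, 30 mm high, about 60 g, rigid), red, cardboard core. Origin: on its axis at its underside; z along its axis (up). Starts seated on the red stand's boss, post through its bore, top 15 mm below the post tip
- red_post_tip (a point): Top of the red stand's post, on its axis, 73 mm above the counter
- red_keeper (a joint): Steel keeper arm of the red stand, turning about its hinge pillar; rad, 0 = across over the post tip (along the stand's -x), grows counter-clockwise from above, 1.57 = a quarter turn aside, stop at 2.2. Arm 14 mm wide, from 79 to 85 mm above the counter; stays where left (friction 0.04 N m). May start partly turned (up to 0.3), still over the roll
- red_knob (a point): The centre of the upright round red knob on the keeper arm's free end, 14 mm in diameter, standing from 85 to 111 mm above the counter (this point at 98 mm), 105 mm from the hinge axis; it does not turn on the arm
- red_hinge (a point): Point on the keeper's hinge axis of the red stand, 82 mm above the counter
- blue_stand: Second stand, exactly like the red one in form and origin, with the blue knob and the blue roll; not to be touched
- blue_roll: Label roll (56 mm outside diameter, 26 mm bore, 30 mm high, about 60 g, rigid), blue, cardboard core. Origin: on its axis at its underside; z along its axis (up). On the blue stand; to be left there
- blue_knob (a point): The centre of the upright round blue knob on the keeper arm's free end, 14 mm in diameter, standing from 85 to 111 mm above the counter (this point at 98 mm), 105 mm from the hinge axis; it does not turn on the arm; to be left alone
- tray: Shallow steel tray, fixed, 180 mm (its x) by 280 mm (its y), floor 4 mm thick, walls 4 mm thick and 16 mm high over all. Origin: centre of its underside, z up
- tray_free (a point): Centre of the free half of the tray, on its floor (4 mm above the counter), at +70 mm along the tray's y
- yellow_roll: Label roll (56 mm outside diameter, 26 mm bore, 30 mm high, about 60 g, rigid), yellow, cardboard core. Origin: on its axis at its underside; z along its axis (up). Lies flat on the tray near its -y end; to be left there
Things that resemble listed ones, but are neither listed nor needed, are in the scene too. Leave any purple look-alike of the red_stand alone. Leave any purple look-alike of the red_roll alone.

How it is judged (in metres and radians):
On the way, in this order (a step that is already met when the one before it is completed fails the run):
1. the red keeper is swung aside (at least 1.2 rad) while the red roll still sits on its stand (value of joint red_keeper above 1.2 rad and z of red_roll in the frame of red_stand below 0.04 m and horizontal distance between red_roll and red_stand below 0.01 m), for 0.1 s.
2. the red roll, still upright, is lifted off: its underside is above the post tip (73 mm above the stand's underside) (z of red_roll in the frame of red_stand above 0.073 m and angle between red_roll's own z axis and vertical below 0.4 rad), for 0.05 s.
At the end, for the whole second after the job is handed in: The red roll lies flat (underside within 5 mm of the floor, tilt under 0.12 rad) and at rest anywhere on the tray; the red keeper is open at least 1.2 rad; the red stand is upright, within 30 mm of its start; blue stand, knob and roll and yellow roll within 20 mm of theirs (x of red_roll in the frame of tray between -0.064 and 0.064 m and y of red_roll in the frame of tray between -0.114 and 0.114 m and z of red_roll in the frame of tray between 0 and 0.009 m and angle between red_roll's own z axis and vertical below 0.12 rad and linear speed of red_roll below 0.02 m/s and value of joint red_keeper above 1.2 rad and distance of red_stand from where it was at the start of the episode below 0.03 m and angle between red_stand's own z axis and vertical below 0.1 rad and distance of each of blue_stand, blue_roll, blue_knob, yellow_roll from where it was at the start of the episode below 0.02 m); the robot touches nothing.
It fails at once if the red stand is dragged more than 30 mm or tipped more than 0.15 rad (distance of red_stand from where it was at the start of the episode above 0.03 m or angle between red_stand's own z axis and vertical above 0.15 rad).
It fails at once if the red roll is dropped or thrown: it moves faster than 0.7 m/s while no finger touches it (a free fall of over 25 mm) (linear speed of red_roll above 0.7 m/s and contact force between red_roll and the fingers below 0.05 N).
It fails at once if the blue stand, its keeper, its roll or the yellow roll is moved more than 20 mm (distance of any of blue_stand, blue_knob, blue_roll, yellow_roll from where it was at the start of the episode above 0.02 m).
It also fails if it takes over 64 s, if anything falls off the work surface, if the arm or the gripper's body presses on something with over 40 N, if the wrist force passes 120 N, or if a joint passes its speed limit or range.

## Working session

There is one attempt and no reset: what is moved stays moved. The work goes in short steps, Python scripts to look and compute and a shell command to move; the robot and the scene stay as the last step left them, time stands still between calls to the robot, and variables do not carry over. Pictures are saved under pics/ and viewed, and the job is handed in when it is done.

```bash
mkdir -p pics; ls; python3 - <<'E'
from bench import robot, vision
import cv2
for n in ["scene","top"]:
    im=vision.grab_frame(n); cv2.imwrite(f"pics/{n}0.png",im[:,:,::-1])
    p=vision.camera_params(n); print(n,p)
print(robot.sense())
print(vision.camera_params("wrist"))
E
```

```text
pics
scene {'mtx': array([[428.92852268,   0.        , 319.00528773],
       [  0.        , 428.92852268, 206.21057639],
       [  0.        ,   0.        ,   1.        ]]), 'rvec': array([ 1.74038256,  1.84446629, -0.69564255]), 'tvec': array([  26.81173147, -321.62427476, 1366.17054103])}
top {'mtx': array([[460.71536766,   0.        , 322.20671899],
       [  0.        , 460.71536766, 193.57239488],
       [  0.        ,   0.        ,   1.        ]]), 'rvec': array([ 2.13874643, -2.13405681,  0.20998857]), 'tvec': array([ -22.40405717,  506.19287145, 1296.55452253])}
{'t': 0.1, 'qpos': array([ 1.12038985,  0.33279941, -0.06472551,  1.46088749,  0.02161253,
        1.34991322, -0.08847804]), 'dq': array([ 0.00061183, -0.00146839,  0.00132554, -0.00154706, -0.00115646,
       -0.00073971,  0.00093075]), 'tau': array([ 1.56967431e-03, -6.24545360e+01,  2.44027690e-02, -3.90710557e+01,
       -6.16540667e-02,  3.66994506e-02,  1.03160853e-04]), 'tcp_pos': array([ 259.15129366, -568.33825758,  221.82496068]), 'ee_rot': array([ 9.77202298e-01,  2.12309300e-01, -1.70847107e-04, -6.33003997e-04]), 'force': array([-0.58184406, -0.15754133,  0.25362998]), 'ft_torque': array([-0.00096476, -0.01737379,  0.0349422 ]), 'opening': 0.9967815057662961}
{'mtx': array([[315.69678586,   0.        , 324.28221445],
       [  0.        , 315.69678586, 198.56970803],
       [  0.        ,   0.        ,   1.        ]]), 'T_tool_cam': array([[ 1.13179331e-04, -9.66372054e-01, -2.57147894e-01,
         6.91874115e+01],
       [ 9.99999880e-01,  2.31695981e-04, -4.30589578e-04,
        -9.53763191e-02],
       [ 4.75689869e-04, -2.57147815e-01,  9.66371965e-01,
        -1.62160088e+02],
       [ 0.00000000e+00,  0.00000000e+00,  0.00000000e+00,
         1.00000000e+00]])}
```

View pics/top0.png

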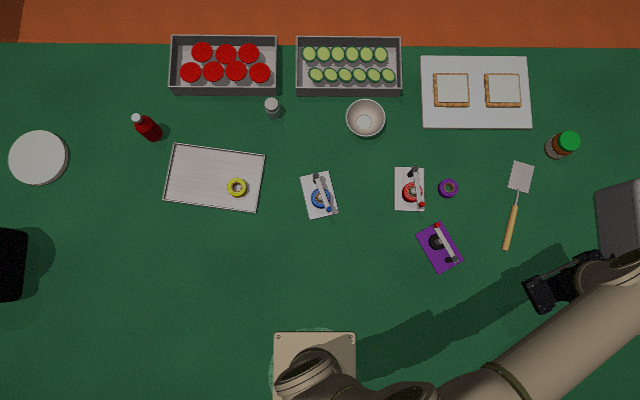

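View pics/scene0.png

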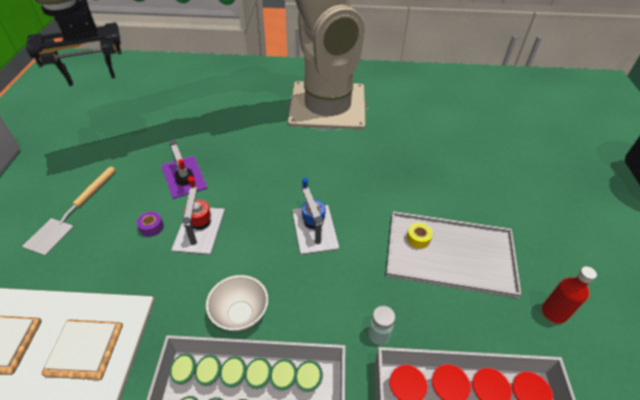

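```bash
cat > h.py <<'E'
import numpy as np, cv2
from bench import robot, vision, outline_of
from scipy.spatial.transform import Rotation as R
def cam(n, s=None):
    p=vision.camera_params(n); K=p["mtx"]
    if "rvec" in p:
        return K, cv2.Rodrigues(np.array(p["rvec"]))[0], np.array(p["tvec"])
    s=s or robot.sense()
    Tw=np.eye(4); Tw[:3,:3]=R.from_quat(s["ee_rot"]).as_matrix(); Tw[:3,3]=s["tcp_pos"]
    T=np.linalg.inv(Tw@p["T_tool_cam"]); return K,T[:3,:3],T[:3,3]
def proj(c,P):
    K,r,t=c; q=K@(r@np.array(P,float)+t); return q[:2]/q[2]
def back(c,uv,z):
    K,r,t=c; d=r.T@np.linalg.solve(K,[uv[0],uv[1],1.]); o=-r.T@t
    return o+d*(z-o[2])/d[2]
def crop(im,box,f,name):
    l,t,r,b=box; cv2.imwrite(name,cv2.resize(im[t:b,l:r,::-1],None,fx=f,fy=f,interpolation=cv2.INTER_CUBIC))
E
python3 - <<'E'
from h import *
Z={"red_knob":98,"red_roll":43,"red_stand":8,"blue_knob":98,"blue_roll":43,"yellow_roll":19,"tray":8,"blue_stand":8,"red_keeper":82}
for n in ["top","scene"]:
    im=vision.grab_frame(n);c=cam(n)
    crop(im,(380,150,480,280),5,"pics/topcrop.png") if n=="top" else crop(im,(140,130,260,260),5,"pics/scenecrop.png")
    for k,z in Z.items():
        for o in outline_of(k,n):
            ys,xs=np.nonzero(o["region"]); uv=(xs.mean(),ys.mean())
            print(n,k,round(o["confidence"],2),o["bbox"],np.round(uv,1),len(xs),np.round(back(c,uv,z)))
E
```

```text
top red_knob 0.74 [434.2, 225.1, 458.0, 262.9] [445.8 243.6] 289 [ 358. -361.   98.]
top red_knob 0.7 [412.7, 166.6, 426.7, 206.9] [417.5 186.1] 181 [ 519. -289.   98.]
top red_knob 0.59 [394.1, 168.6, 427.9, 214.1] [409.5 188.8] 1114 [ 511. -266.   98.]
top red_roll 0.72 [434.9, 182.7, 459.4, 195.1] [447.4 187.7] 281 [ 526. -389.   43.]
top red_roll 0.69 [403.8, 181.7, 416.9, 201.4] [408.3 191.9] 184 [ 513. -274.   43.]
top red_stand 0.75 [413.9, 221.5, 463.0, 273.8] [439.5 247.3] 1434 [ 353. -368.    8.]
top red_stand 0.71 [393.2, 167.7, 428.2, 212.6] [409.5 187.5] 1125 [ 533. -285.    8.]
top blue_knob 0.74 [311.0, 174.4, 329.8, 213.0] [322.4 193. ] 199 [498. -21.  98.]
top blue_roll 0.75 [311.4, 192.0, 331.2, 207.0] [318.5 198.4] 183 [492. -10.  43.]
top yellow_roll 0.55 [230.4, 178.0, 246.1, 195.5] [237.4 187.9] 275 [527. 230.  19.]
top yellow_roll 0.27 [395.8, 162.6, 424.7, 213.0] [410.  187.2] 1110 [ 531. -284.   19.]
top tray 0.67 [165.7, 142.1, 265.6, 211.9] [213.1 176.8] 5315 [563. 306.   8.]
top blue_stand 0.91 [302.6, 170.2, 340.5, 218.2] [319.2 194.3] 1101 [511. -13.   8
[... 856 characters left out ...]
7. -25.   8.]
scene blue_knob 0.55 [303.4, 176.8, 322.5, 225.1] [311.4 202.3] 309 [514. -18.  98.]
scene blue_roll 0.53 [301.1, 198.3, 326.3, 226.8] [312.3 213. ] 322 [497. -17.  43.]
scene yellow_roll 0.92 [408.5, 222.8, 432.7, 247.5] [419.2 235. ] 488 [527. 232.  19.]
scene tray 0.64 [383.7, 210.2, 522.1, 298.7] [455.5 255.8] 8017 [573. 311.   8.]
scene tray 0.23 [169.6, 175.3, 223.7, 252.4] [197.6 228.2] 1748 [ 531. -286.    8.]
scene blue_stand 0.94 [290.7, 179.0, 340.0, 252.1] [314.6 227.4] 1634 [511. -11.   8.]
scene red_keeper 0.76 [183.2, 177.4, 197.0, 223.2] [190.4 202.7] 348 [ 518. -291.   82.]
scene red_keeper 0.71 [171.7, 140.5, 186.6, 173.9] [177.9 155.4] 183 [ 362. -362.   82.]
```

View pics/topcrop.png

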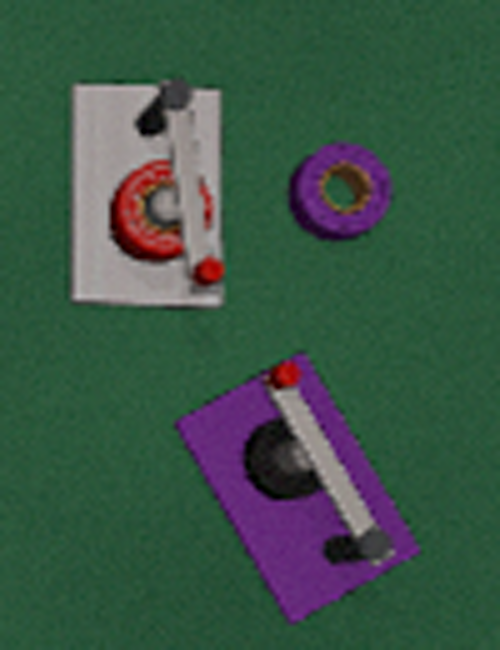

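View pics/scenecrop.png

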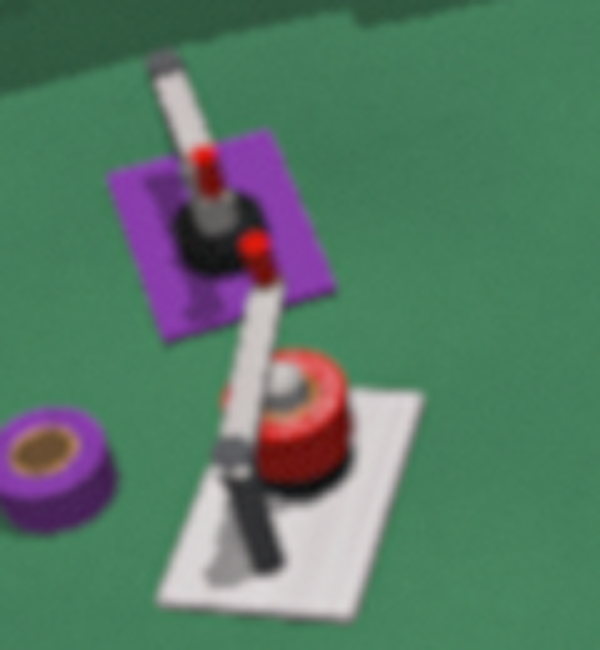

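```bash
python3 - <<'E'
from h import *
from scipy.optimize import least_squares
ct,cs=cam("top"),cam("scene")
T=lambda x,y:(380+x/5-.1,150+y/5-.1); S=lambda x,y:(140+x/5-.1,130+y/5-.1)
for nm,z,a,b in [("knobtop",111,T(208,268),S(255,242)),("hinge top",86,T(176,92),S(235,450)),("posttip",73,T(163,204),S(287,375)),("yel",34,(237,186),(419.5,230))]:
    print(nm,np.round(back(ct,a,z)),np.round(back(cs,b,z)))
tc=[T(73,85),T(218,88),T(222,305),T(72,302)]
sc=[S(352,618),S(158,604),None,S(423,395)]
for i in range(4): print(np.round(back(ct,tc[i],8)), None if sc[i] is None else np.round(back(cs,sc[i],8)))
# local corners: far(+x) left(+y)
L=[(85,45),(85,-45),(-50,-45),(-50,45)]
def f(p):
    x,y,th,k=p; r=[];c,s=np.cos(th),np.sin(th)
    W=lambda a,b,z:(x+c*a-s*b,y+s*a+c*b,z)
    for i in range(4):
        r+=list(proj(ct,W(*L[i],8))-tc[i])
        if sc[i] is not None: r+=list(proj(cs,W(*L[i],8))-sc[i])
    kn=W(60-105*np.cos(k),-105*np.sin(k),111)
    r+=list(proj(ct,kn)-T(208,268)); r+=list(proj(cs,kn)-S(255,242))
    return r
o=least_squares(f,[520,-280,0,.2]);print(o.x,o.cost,np.round(o.fun,1))
x,y,th,k=o.x
for a,b in [(60,0),(60-105*np.cos(k),-105*np.sin(k))]: print(x+np.cos(th)*a-np.sin(th)*b,y+np.sin(th)*a+np.cos(th)*b)
E
```

```text
knobtop [ 468. -295.  111.] [ 470. -296.  111.]
hinge top [ 573. -286.   86.] [ 572. -284.   86.]
posttip [ 511. -280.   73.] [ 516. -277.   73.]
yel [530. 229.  34.] [524. 231.  34.]
[ 596. -241.    8.] [ 602. -240.    8.]
[ 595. -330.    8.] [ 600. -328.    8.]
[ 462. -327.    8.] None
[ 463. -237.    8.] [ 467. -235.    8.]
[ 5.13159155e+02 -2.82690617e+02 -2.71183431e-02  1.35944877e-01] 2.583473506961111 [-0.5 -1.1  0.2 -0.8  0.  -0.7 -0.4 -1.  -0.2 -0.1 -0.3 -0.4 -0.4 -0.8
  0.2 -0.4  0.2 -0.3]
573.13709404469 -284.31751831770913
468.75824939791266 -295.72176271196554
```

```bash
python3 -m pendant '[{"dx":0.02,"dy":0.024,"dz":0,"yaw":-0.06,"grip":1},{"dx":0.02,"dy":0.024,"dz":0,"yaw":-0.06,"grip":0.5},{"dx":0.02,"dy":0.024,"dz":0,"yaw":-0.06,"grip":0.5},{"dx":0.02,"dy":0.024,"dz":0,"yaw":-0.06,"grip":0.5},{"dx":0.02,"dy":0.024,"dz":0,"yaw":-0.06,"grip":0.5},{"dx":0.02,"dy":0.024,"dz":0,"yaw":-0.06,"grip":0.5},{"dx":0.02,"dy":0.024,"dz":0,"yaw":-0.04,"grip":0.5},{"dx":0.02,"dy":0.024,"dz":0,"yaw":-0.03,"grip":0.5}]'
```

```text
t: 1.77
tcp_pos: [420.1, -375.4, 222.8]
ee_rot: [1.0, -0.002, 0.0, 0.0]
force: [0.8, 0.1, -0.1]
opening: 0.566
```

```bash
python3 -m pendant '[{"dx":0.012,"dy":0.02,"dz":0,"yaw":0,"grip":0.5},{"dx":0.012,"dy":0.02,"dz":0,"yaw":0,"grip":0.5},{"dx":0.012,"dy":0.02,"dz":0,"yaw":0,"grip":0.5},{"dx":0.012,"dy":0.02,"dz":0,"yaw":0,"grip":0.5},{"dx":0,"dy":0,"dz":-0.01,"yaw":0,"grip":0.5},{"dx":0,"dy":0,"dz":-0.01,"yaw":0,"grip":0.5},{"dx":0,"dy":0,"dz":0,"yaw":0,"grip":0.5},{"dx":0,"dy":0,"dz":0,"yaw":0,"grip":0.5}]'; python3 - <<'E'
from h import *
s=robot.sense();print(s["tcp_pos"],R.from_quat(s["ee_rot"]).as_matrix().round(3),s["qpos"].round(2))
im=vision.grab_frame("wrist"); cv2.imwrite("pics/w1.png",im[:,:,::-1])
c=cam("wrist",s)
for n,P in dict(knob=(469,-296,111),hinge=(573,-284,86),post=(513,-282,73)).items(): print(n,proj(c,P))
E
```

```text
t: 2.43
tcp_pos: [466.2, -297.6, 201.8]
ee_rot: [1.0, -0.002, -0.001, -0.0]
force: [0.4, -0.3, 0.7]
opening: 0.499
[ 466.20797242 -297.57580863  201.75949821] [[ 1.    -0.004 -0.002]
 [-0.004 -1.     0.   ]
 [-0.002 -0.    -1.   ]] [ 0.69  0.2  -0.24  1.67  0.05  1.28 -1.13]
knob [322.16313807 197.33699156]
hinge [307.06201804  66.88886561]
post [306.81099211 139.88253697]
```

View pics/w1.png

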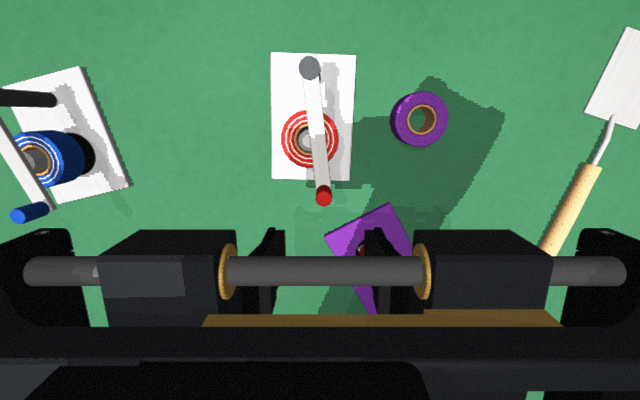

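The wrist picture shows the red knob at (323,197), within 1 px of the prediction, with the hinge at (310,67) and the post near (308,140). I'm descending with the fingers either side of the knob.

```bash
python3 -m pendant '[{"dx":0.003,"dy":0.0015,"dz":-0.016,"yaw":0.05,"grip":0.5},{"dx":0,"dy":0,"dz":-0.016,"yaw":0.05,"grip":0.5},{"dx":0,"dy":0,"dz":-0.016,"yaw":0,"grip":0.5},{"dx":0,"dy":0,"dz":-0.016,"yaw":0,"grip":0.5},{"dx":0,"dy":0,"dz":-0.016,"yaw":0,"grip":0.5},{"dx":0,"dy":0,"dz":-0.016,"yaw":0,"grip":0.5},{"dx":0,"dy":0,"dz":-0.013,"yaw":0,"grip":0.5},{"dx":0,"dy":0,"dz":0,"yaw":0,"grip":0.5}]'; python3 - <<'E'
from math import *
from h import *
s=robot.sense()
p=None
for i in range(0,25):
    k=0.136+i*0.0725; a=pi-.027+k
    q=(573+105*cos(a),-284.3+105*sin(a))
    if p: print(i,round(k,2),np.round(np.subtract(q,p),1),np.round(q))
    p=q
im=vision.grab_frame("scene"); crop(im,(100,80,300,280),3,"pics/s2.png")
E
```

```text
t: 3.15
tcp_pos: [468.6, -295.4, 91.3]
ee_rot: [0.999, 0.048, -0.002, -0.001]
force: [-1.0, -0.3, -0.2]
opening: 0.494
1 0.21 [ 1.1 -7.5] [ 470. -303.]
2 0.28 [ 1.6 -7.4] [ 471. -311.]
3 0.35 [ 2.2 -7.3] [ 474. -318.]
4 0.43 [ 2.7 -7.1] [ 476. -325.]
5 0.5 [ 3.2 -6.9] [ 479. -332.]
6 0.57 [ 3.7 -6.7] [ 483. -339.]
7 0.64 [ 4.2 -6.4] [ 487. -345.]
8 0.72 [ 4.6 -6. ] [ 492. -351.]
9 0.79 [ 5.  -5.7] [ 497. -357.]
10 0.86 [ 5.4 -5.3] [ 502. -362.]
11 0.93 [ 5.8 -4.9] [ 508. -367.]
12 1.01 [ 6.2 -4.5] [ 514. -371.]
13 1.08 [ 6.5 -4. ] [ 521. -375.]
14 1.15 [ 6.7 -3.5] [ 528. -379.]
15 1.22 [ 7. -3.] [ 535. -382.]
16 1.3 [ 7.2 -2.5] [ 542. -385.]
17 1.37 [ 7.3 -2. ] [ 549. -387.]
18 1.44 [ 7.5 -1.5] [ 557. -388.]
19 1.51 [ 7.6 -0.9] [ 564. -389.]
20 1.59 [ 7.6 -0.4] [ 572. -389.]
21 1.66 [7.6 0.2] [ 579. -389.]
22 1.73 [7.6 0.7] [ 587. -388.]
23 1.8 [7.5 1.3] [ 594. -387.]
24 1.88 [7.4 1.8] [ 602. -385.]
```

View pics/s2.png

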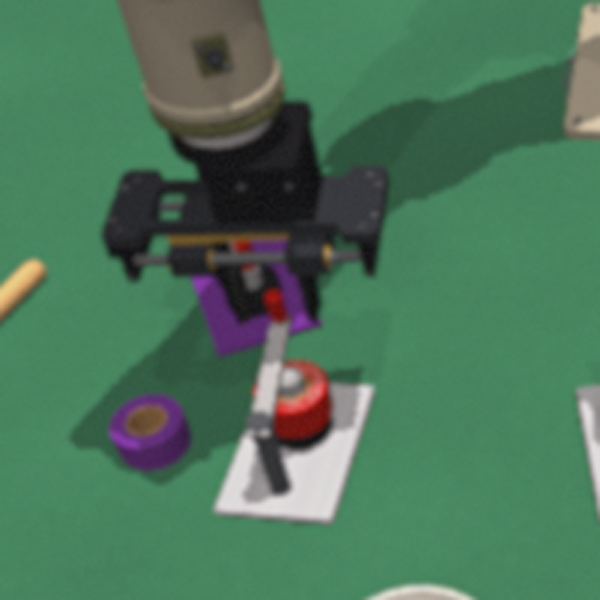

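```bash
python3 -m pendant '[{"dx":0.0011,"dy":-0.0075,"dz":0,"yaw":0.0725,"grip":0.5},{"dx":0.0016,"dy":-0.0074,"dz":0,"yaw":0.0725,"grip":0.5},{"dx":0.0022,"dy":-0.0073,"dz":0,"yaw":0.0725,"grip":0.5},{"dx":0.0027,"dy":-0.0071,"dz":0,"yaw":0.0725,"grip":0.5},{"dx":0.0032,"dy":-0.0069,"dz":0,"yaw":0.0725,"grip":0.5},{"dx":0.0037,"dy":-0.0067,"dz":0,"yaw":0.0725,"grip":0.5},{"dx":0.0042,"dy":-0.0064,"dz":0,"yaw":0.0725,"grip":0.5},{"dx":0,"dy":0,"dz":0,"yaw":0,"grip":0.5}]'; python3 - <<'E'
from h import *
im=vision.grab_frame("scene"); crop(im,(100,80,300,280),3,"pics/s3.png")
E
```

```text
t: 3.87
tcp_pos: [489.6, -346.5, 95.0]
ee_rot: [0.954, 0.299, 0.001, 0.001]
force: [0.8, -0.6, 0.8]
opening: 0.499
```

View pics/s3.png

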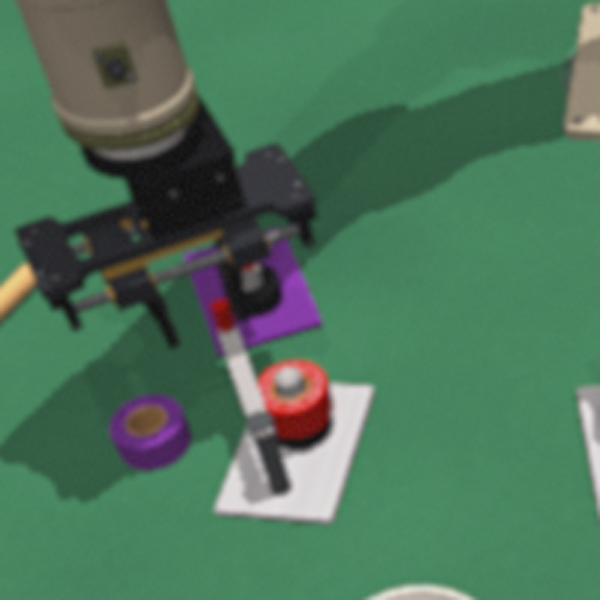

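The knob is following and the stand hasn't moved. The tool has risen to 95, so I'll correct that as I go on.

```bash
python3 -m pendant '[{"dx":0.002,"dy":-0.005,"dz":-0.002,"yaw":0.0725,"grip":0.5},{"dx":0.005,"dy":-0.0055,"dz":-0.002,"yaw":0.0725,"grip":0.5},{"dx":0.0054,"dy":-0.0053,"dz":-0.001,"yaw":0.0725,"grip":0.5},{"dx":0.0058,"dy":-0.0049,"dz":0,"yaw":0.0725,"grip":0.5},{"dx":0.0062,"dy":-0.0045,"dz":0,"yaw":0.0725,"grip":0.5},{"dx":0.0065,"dy":-0.004,"dz":0,"yaw":0.0725,"grip":0.5},{"dx":0.0067,"dy":-0.0035,"dz":0,"yaw":0.0725,"grip":0.5},{"dx":0.007,"dy":-0.003,"dz":0,"yaw":0.0725,"grip":0.5}]'
```

```text
t: 4.58
tcp_pos: [533.5, -380.6, 89.3]
ee_rot: [0.829, 0.559, -0.0, 0.0]
force: [-1.4, -0.2, -0.5]
opening: 0.498
```

```bash
python3 - <<'E'
from h import *
im=vision.grab_frame("scene"); crop(im,(60,80,300,280),3,"pics/s4.png")
print(robot.sense()["tcp_pos"],robot.sense()["qpos"].round(2))
E
```

```text
[ 534.64353295 -380.74031187   89.28628324] [ 0.83  0.53 -0.38  1.51  0.2   1.15  0.03]
```

View pics/s4.png

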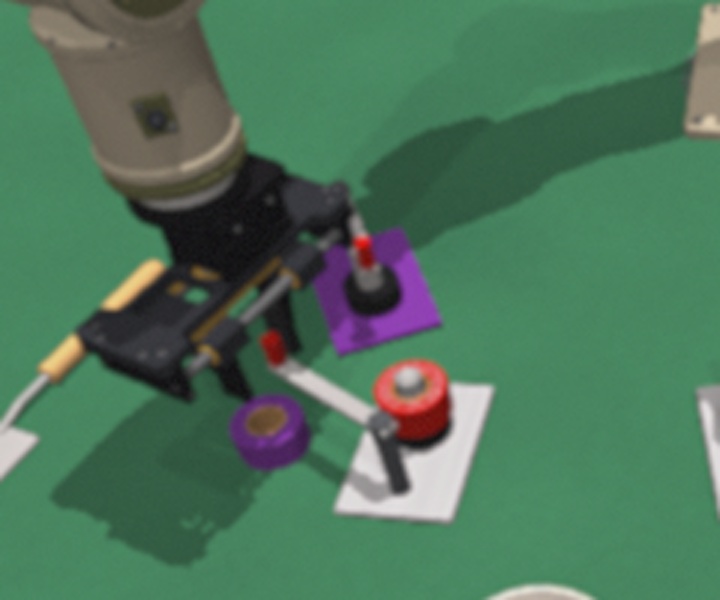

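```bash
python3 -m pendant '[{"dx":0.0072,"dy":-0.003,"dz":0,"yaw":0.0725,"grip":0.5},{"dx":0.0073,"dy":-0.0025,"dz":0,"yaw":0.0725,"grip":0.5},{"dx":0.0075,"dy":-0.002,"dz":0,"yaw":0.0725,"grip":0.5},{"dx":0.0076,"dy":-0.001,"dz":0,"yaw":0.0725,"grip":0.5},{"dx":0.0076,"dy":-0.0004,"dz":0,"yaw":0.0725,"grip":0.5},{"dx":0.0076,"dy":0.0002,"dz":0,"yaw":0.0725,"grip":0.5},{"dx":0.0076,"dy":0.0007,"dz":0,"yaw":0.0725,"grip":0.5},{"dx":0.0075,"dy":0.0013,"dz":0,"yaw":0.0725,"grip":0.5}]'
```

```text
t: 5.3
tcp_pos: [593.5, -387.1, 89.3]
ee_rot: [0.636, 0.772, -0.0, 0.0]
force: [-1.1, -1.3, 0.1]
opening: 0.501
```

```bash
python3 - <<'E'
from h import *
im=vision.grab_frame("scene"); crop(im,(60,80,300,280),3,"pics/s5.png")
print(robot.sense()["tcp_pos"],robot.sense()["qpos"].round(2))
E
```

```text
[ 594.75026703 -386.10902312   89.13747827] [ 0.82  0.65 -0.47  1.34  0.3   1.22  0.53]
```

View pics/s5.png

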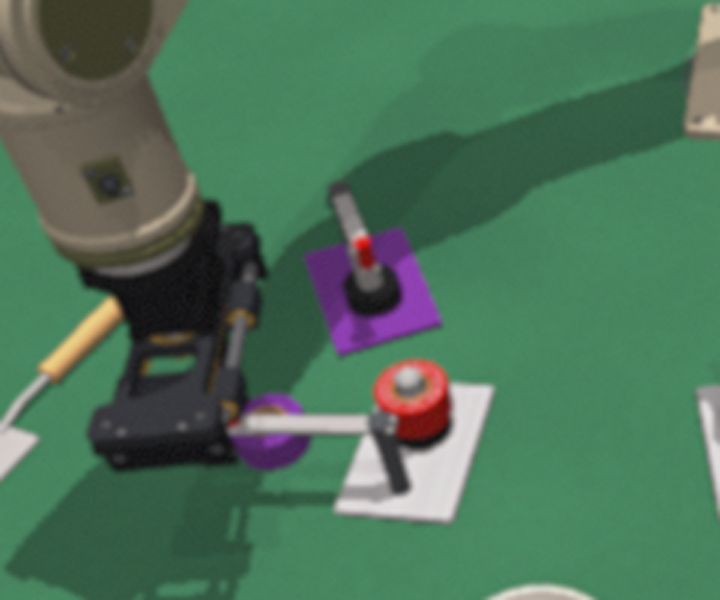

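```bash
python3 -m pendant '[{"dx":-0.005,"dy":0,"dz":0,"yaw":0,"grip":0.5},{"dx":0,"dy":0,"dz":0.015,"yaw":0,"grip":0.6},{"dx":0,"dy":0,"dz":0.02,"yaw":0,"grip":0.6},{"dx":0,"dy":0,"dz":0.025,"yaw":0,"grip":0.6},{"dx":0,"dy":0,"dz":0.025,"yaw":0,"grip":0.6},{"dx":0,"dy":0,"dz":0.025,"yaw":-0.1,"grip":0.6},{"dx":-0.02,"dy":0.01,"dz":0.01,"yaw":-0.12,"grip":1},{"dx":-0.02,"dy":0.01,"dz":0,"yaw":-0.12,"grip":1}]'
python3 -m pendant '[{"dx":-0.02,"dy":0.01,"dz":0,"yaw":-0.12,"grip":1},{"dx":-0.02,"dy":0.01,"dz":0,"yaw":-0.12,"grip":1},{"dx":-0.015,"dy":0.015,"dz":0,"yaw":-0.12,"grip":1},{"dx":-0.015,"dy":0.015,"dz":0,"yaw":-0.12,"grip":1},{"dx":0,"dy":0.015,"dz":0,"yaw":-0.12,"grip":1},{"dx":0,"dy":0.015,"dz":0,"yaw":-0.12,"grip":1},{"dx":0,"dy":0,"dz":0,"yaw":-0.12,"grip":1},{"dx":0,"dy":0,"dz":0,"yaw":-0.12,"grip":1}]'
python3 - <<'E'
from h import *
s=robot.sense();print(s["tcp_pos"],R.from_quat(s["ee_rot"]).as_matrix().round(3)[:,0],s["qpos"].round(2))
im=vision.grab_frame("wrist"); cv2.imwrite("pics/w6.png",im[:,:,::-1])
c=cam("wrist",s)
for n,P in dict(hinge=(573,-284,86),post=(513,-282,73)).items(): print(n,proj(c,P))
im=vision.grab_frame("scene"); crop(im,(60,80,300,280),3,"pics/s6.png")
im=vision.grab_frame("top"); crop(im,(380,130,480,280),4,"pics/t6.png")
E
```

```text
t: 6.02
tcp_pos: [549.2, -367.1, 213.2]
ee_rot: [0.76, 0.65, 0.001, 0.003]
force: [0.3, -0.2, 0.2]
opening: 0.674
t: 6.68
tcp_pos: [478.1, -286.0, 210.4]
ee_rot: [0.974, 0.226, 0.001, 0.001]
force: [-0.4, -0.2, -0.1]
opening: 0.996
[ 478.13419198 -286.0301513   210.42549755] [0.898 0.441 0.001] [ 0.78  0.21 -0.37  1.65  0.08  1.29 -0.72]
hinge [370.60755546  94.51558809]
post [336.70293378 154.17885084]
```

View pics/w6.png

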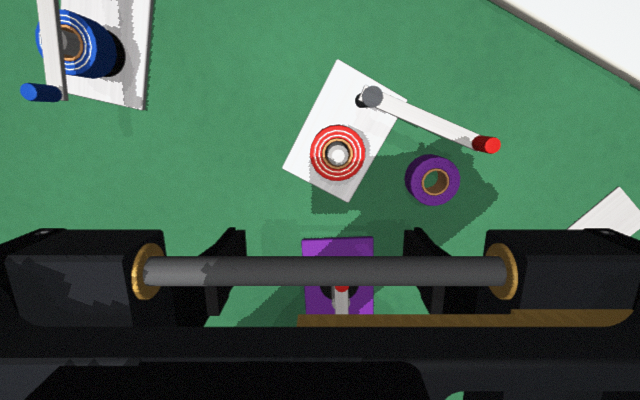

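View pics/s6.png

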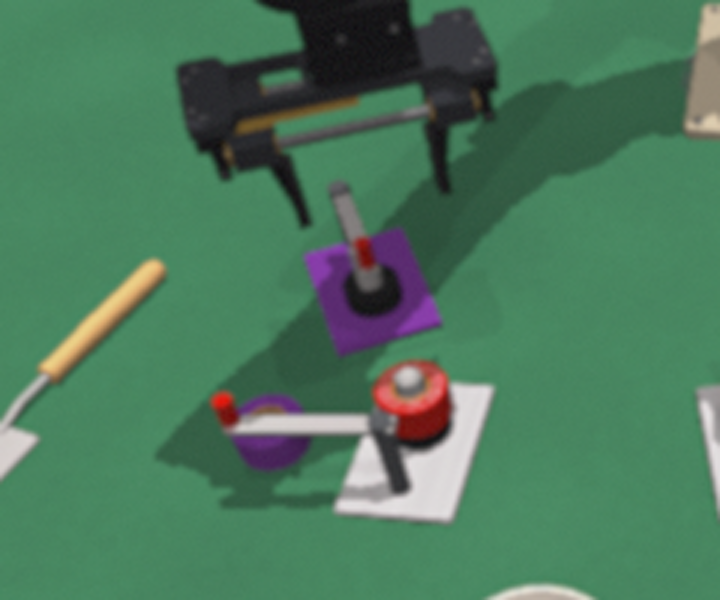

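```bash
python3 -m pendant '[{"dx":0.007,"dy":0.0005,"dz":0,"yaw":-0.11,"grip":1},{"dx":0.007,"dy":0.0005,"dz":0,"yaw":-0.11,"grip":1},{"dx":0.007,"dy":0.0005,"dz":0,"yaw":-0.12,"grip":1},{"dx":0.007,"dy":0.0005,"dz":0,"yaw":-0.12,"grip":1},{"dx":0.007,"dy":0.0005,"dz":-0.01,"yaw":0,"grip":1},{"dx":0,"dy":0,"dz":-0.02,"yaw":0,"grip":1},{"dx":0,"dy":0,"dz":0,"yaw":0,"grip":1},{"dx":0,"dy":0,"dz":0,"yaw":0,"grip":1}]'
python3 - <<'E'
from h import *
s=robot.sense();print(s["tcp_pos"],R.from_quat(s["ee_rot"]).as_matrix().round(3)[:,0],s["qpos"].round(2))
im=vision.grab_frame("wrist"); cv2.imwrite("pics/w7.png",im[:,:,::-1])
c=cam("wrist",s)
for o in outline_of("red_roll","wrist"):
    ys,xs=np.nonzero(o["region"]);print(o["confidence"],o["bbox"],xs.mean(),ys.mean())
for n,P in dict(hinge=(573,-284,86),post=(513,-282,73),roll=(513,-282,58)).items(): print(n,proj(c,P))
E
```

```text
t: 7.5
tcp_pos: [512.6, -284.2, 177.5]
ee_rot: [1.0, 0.005, -0.001, -0.001]
force: [-0.0, 0.3, 0.0]
opening: 1.002
[ 512.58565573 -284.19887975  177.51893085] [ 1.     0.009 -0.002] [ 0.7   0.3  -0.33  1.61  0.1   1.25 -1.21]
0.73 [295.9, 158.9, 351.5, 222.5] 323.7211033274956 188.60901926444834
hinge [324.64677796 125.86737685]
post [321.70368817 195.83313992]
roll [321.86594989 191.72717097]
```

View pics/w7.png

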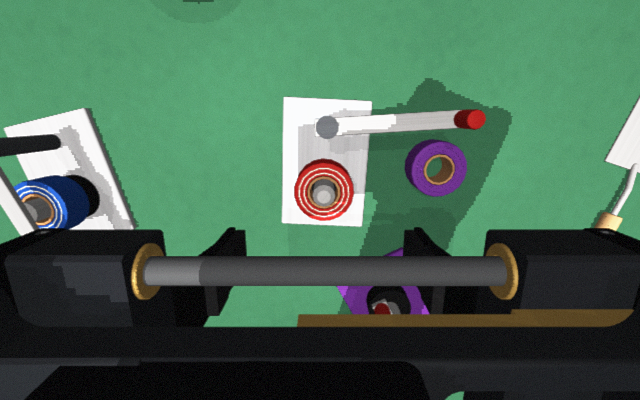

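Red roll at (324,189): within 1–2 mm of where the tool is centred. I'm descending over it.

```bash
python3 -m pendant '[{"dx":0.001,"dy":0.0005,"dz":-0.02,"yaw":-0.02,"grip":1},{"dx":0,"dy":0,"dz":-0.02,"yaw":0,"grip":1},{"dx":0,"dy":0,"dz":-0.02,"yaw":0,"grip":1},{"dx":0,"dy":0,"dz":-0.02,"yaw":0,"grip":1},{"dx":0,"dy":0,"dz":-0.02,"yaw":0,"grip":1},{"dx":0,"dy":0,"dz":-0.015,"yaw":0,"grip":1},{"dx":0,"dy":0,"dz":-0.012,"yaw":0,"grip":1},{"dx":0,"dy":0,"dz":0,"yaw":0,"grip":1}]'
```

```text
t: 8.27
tcp_pos: [513.5, -283.6, 50.0]
ee_rot: [1.0, -0.007, -0.001, -0.001]
force: [-0.7, 0.1, -0.5]
opening: 1.004
```

```bash
python3 - <<'E'
from h import *
s=robot.sense();print(s["tcp_pos"],s["force"],s["ee_rot"])
im=vision.grab_frame("scene"); crop(im,(60,80,300,280),3,"pics/s8.png")
E
```

```text
[ 513.50831384 -283.64443345   49.95293996] [-0.7438658   0.1057783  -0.53770411] [ 9.99974843e-01 -6.98615424e-03 -1.10398815e-03 -5.36494528e-04]
```

View pics/s8.png

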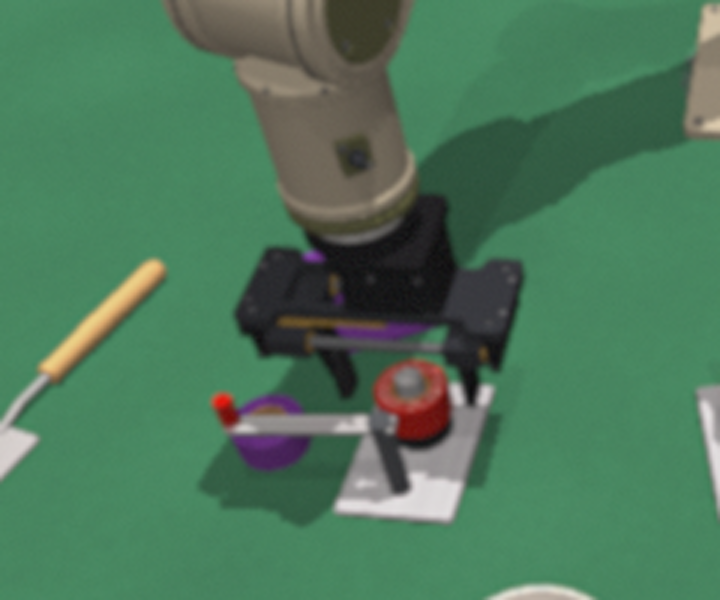

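```bash
python3 -m pendant '[{"dx":0,"dy":0,"dz":-0.009,"yaw":0,"grip":1},{"dx":0,"dy":0,"dz":-0.008,"yaw":0,"grip":1},{"dx":0,"dy":0,"dz":0,"yaw":0,"grip":0.8},{"dx":0,"dy":0,"dz":0,"yaw":0,"grip":0.72},{"dx":0,"dy":0,"dz":0,"yaw":0,"grip":0.68},{"dx":0,"dy":0,"dz":0,"yaw":0,"grip":0.64},{"dx":0,"dy":0,"dz":0,"yaw":0,"grip":0.58},{"dx":0,"dy":0,"dz":0,"yaw":0,"grip":0.5}]'; python3 -m pendant '[{"grip":0.4},{"grip":0.4},{"grip":0.4},{"grip":0.4},{"grip":0.4},{"grip":0.4},{"grip":0.4},{"grip":0.4}]'
```

```text
t: 8.98
tcp_pos: [514.7, -284.0, 34.9]
ee_rot: [1.0, -0.007, 0.0, 0.0]
force: [-0.3, 0.3, 1.7]
opening: 0.644validation failed for argument at $[0]...
```

```bash
python3 - <<'E'
from h import *
s=robot.sense();print(s["tcp_pos"],s["force"],s["opening"]*87)
im=vision.grab_frame("scene"); crop(im,(60,80,300,280),3,"pics/s9.png")
E
```

```text
[ 514.70854838 -283.97026064   34.89992749] [-0.33071986  0.26543996  1.65830056] 56.00632400976778
```

View pics/s9.png

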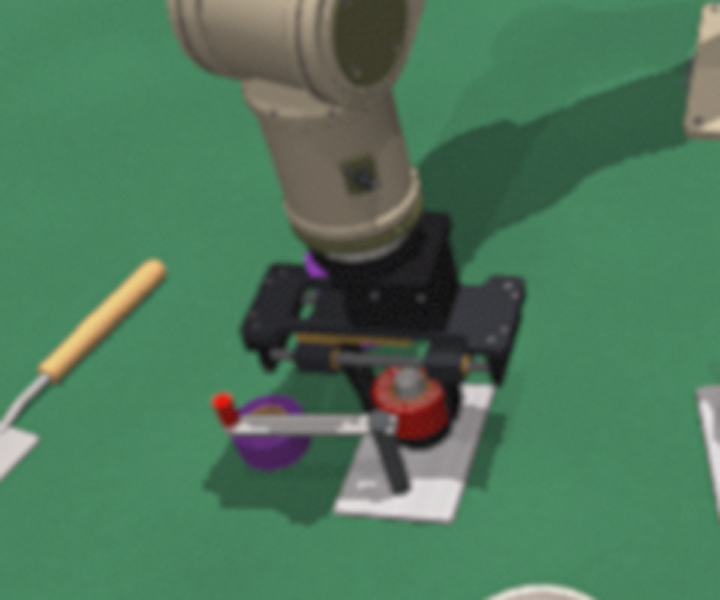

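```bash
python3 -m pendant '[{"dx":0,"dy":0,"dz":0,"yaw":0,"grip":0.4},{"dx":0,"dy":0,"dz":0.006,"yaw":0,"grip":0.4},{"dx":0,"dy":0,"dz":0.008,"yaw":0,"grip":0.4},{"dx":0,"dy":0,"dz":0.008,"yaw":0,"grip":0.4},{"dx":0,"dy":0,"dz":0.008,"yaw":0,"grip":0.4},{"dx":0,"dy":0,"dz":0.008,"yaw":0,"grip":0.4},{"dx":0,"dy":0,"dz":0.008,"yaw":0,"grip":0.4},{"dx":0,"dy":0,"dz":0.008,"yaw":0,"grip":0.4}]'
```

```text
t: 9.7
tcp_pos: [514.6, -283.9, 89.6]
ee_rot: [1.0, -0.007, 0.0, 0.0]
force: [0.2, 0.4, -0.3]
opening: 0.644
```

```bash
python3 -m pendant '[{"dx":0,"dy":0,"dz":0.01,"yaw":0,"grip":0.4},{"dx":0,"dy":0,"dz":0.01,"yaw":0,"grip":0.4},{"dx":0,"dy":0,"dz":0.015,"yaw":0,"grip":0.4},{"dx":0,"dy":0,"dz":0.015,"yaw":0,"grip":0.4},{"dx":0,"dy":0,"dz":0.015,"yaw":0,"grip":0.4},{"dx":0,"dy":0,"dz":0.015,"yaw":0,"grip":0.4},{"dx":0,"dy":0,"dz":0.015,"yaw":0,"grip":0.4},{"dx":0,"dy":0,"dz":0,"yaw":0,"grip":0.4}]'; python3 - <<'E'
from h import *
s=robot.sense();print(s["tcp_pos"],s["force"],s["opening"]*87)
im=vision.grab_frame("scene"); crop(im,(60,60,300,260),3,"pics/s10.png")
im=vision.grab_frame("top"); crop(im,(150,130,280,220),6,"pics/t10.png")
E
```

```text
t: 10.37
tcp_pos: [515.9, -284.4, 187.4]
ee_rot: [1.0, -0.007, 0.002, 0.001]
force: [0.3, 0.2, -0.5]
opening: 0.647
[ 515.93027846 -284.43143568  187.39689182] [ 0.28735548  0.21152885 -0.47746977] 56.2747901602738
```

View pics/s10.png

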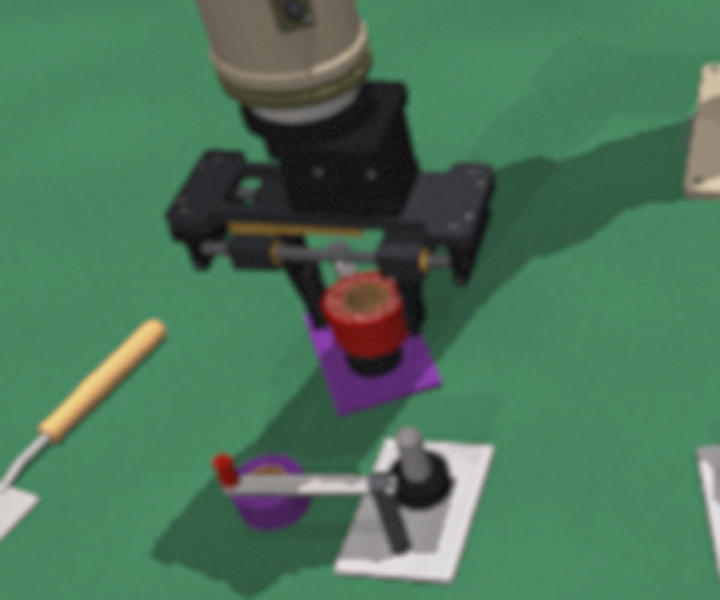

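View pics/t10.png

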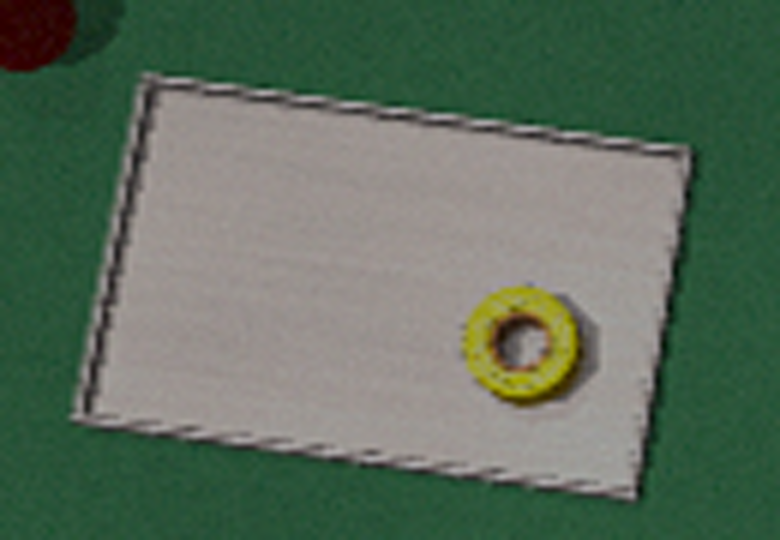

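```bash
python3 - <<'E'
from h import *
ct=cam("top");cs=cam("scene")
Q=[back(ct,(150+x/6-.1,130+y/6-.1),16) for x,y in [(147,73),(690,146),(637,498),(75,422)]]
print(np.round(Q)); C=np.mean(Q,0); ydir=(Q[0]+Q[3]-Q[1]-Q[2])[:2]; print(np.linalg.norm(ydir)/2); ydir/=np.linalg.norm(ydir)
print("tray",C,"yaw",np.arctan2(-ydir[0],ydir[1]),"free",C[:2]+70*ydir)
for u in [(389,214),(516,233),(520,292),(388,262)]: print(np.round(back(cs,u,16)))
print("yellow",back(ct,(150+522/6,130+345/6),30))
print("bottle",back(ct,(151,135),0),back(ct,(137,118),150),back(ct,(137,118),100),back(cs,(555,315),0),back(cs,(588,274),150),"shaker",back(ct,(272,103),60))
E
```

```text
[[668. 425.  16.]
 [631. 151.  16.]
 [453. 173.  16.]
 [490. 450.  16.]]
277.57618669074253
tray [560.48724187 299.71248698  16.        ] yaw -0.13236596884384208 free [569.72582662 369.10015557]
[464. 167.  16.]
[504. 462.  16.]
[664. 429.  16.]
[605. 156.  16.]
yellow [526.20253737 229.28715237  30.        ]
bottle [694.60101944 502.2702746    0.        ] [696.04259099 488.72215832 150.        ] [713.61795797 508.71373115 100.        ] [704.57592748 495.59457736   0.        ] [703.49925636 491.80541736 150.        ] shaker [777.25078733 128.75852992  60.        ]
```

Red roll is held upright at about (365,310) in the crop, the red stand hasn't moved, and its keeper is still open. I'm carrying the roll to the tray.

```bash
python3 -m pendant '[{"dx":0,"dy":0.015,"dz":0,"yaw":0,"grip":0.4},{"dx":0.002,"dy":0.025,"dz":0,"yaw":0,"grip":0.4},{"dx":0.002,"dy":0.03,"dz":0,"yaw":0,"grip":0.4},{"dx":0.002,"dy":0.03,"dz":0,"yaw":0,"grip":0.4},{"dx":0.002,"dy":0.03,"dz":0,"yaw":0,"grip":0.4},{"dx":0.002,"dy":0.03,"dz":0,"yaw":0,"grip":0.4},{"dx":0.002,"dy":0.03,"dz":0,"yaw":0,"grip":0.4},{"dx":0.002,"dy":0.03,"dz":0,"yaw":0,"grip":0.4}]'
python3 -m pendant '[{"dx":0.002,"dy":0.03,"dz":0,"yaw":0,"grip":0.4},{"dx":0.002,"dy":0.03,"dz":0,"yaw":0,"grip":0.4},{"dx":0.002,"dy":0.03,"dz":0,"yaw":0,"grip":0.4},{"dx":0.002,"dy":0.03,"dz":0,"yaw":0,"grip":0.4},{"dx":0.002,"dy":0.03,"dz":0,"yaw":0,"grip":0.4},{"dx":0.002,"dy":0.03,"dz":0,"yaw":0,"grip":0.4},{"dx":0.002,"dy":0.03,"dz":0,"yaw":0,"grip":0.4},{"dx":0.002,"dy":0.03,"dz":0,"yaw":0,"grip":0.4}]'
```

```text
t: 11.13
tcp_pos: [527.5, -61.4, 182.5]
ee_rot: [1.0, -0.007, -0.001, -0.0]
force: [0.6, 0.4, -1.5]
opening: 0.64
t: 11.8
tcp_pos: [543.2, 178.1, 182.5]
ee_rot: [1.0, -0.007, -0.001, 0.0]
force: [0.6, -0.5, -0.8]
opening: 0.645
```

```bash
python3 -m pendant '[{"dx":0.004,"dy":0.03,"dz":0,"yaw":-0.04,"grip":0.4},{"dx":0.004,"dy":0.03,"dz":0,"yaw":-0.04,"grip":0.4},{"dx":0.004,"dy":0.03,"dz":0,"yaw":-0.03,"grip":0.4},{"dx":0.004,"dy":0.03,"dz":0,"yaw":0,"grip":0.4},{"dx":0.004,"dy":0.025,"dz":0,"yaw":0,"grip":0.4},{"dx":0,"dy":0.018,"dz":-0.02,"yaw":0,"grip":0.4},{"dx":0,"dy":0.008,"dz":-0.02,"yaw":0,"grip":0.4},{"dx":0,"dy":0,"dz":-0.02,"yaw":0,"grip":0.4}]'
python3 -m pendant '[{"dx":0,"dy":0,"dz":-0.02,"yaw":0,"grip":0.4},{"dx":0,"dy":0,"dz":-0.02,"yaw":0,"grip":0.4},{"dx":0,"dy":0,"dz":-0.015,"yaw":0,"grip":0.4},{"dx":0,"dy":0,"dz":-0.015,"yaw":0,"grip":0.4},{"dx":0,"dy":0,"dz":-0.01,"yaw":0,"grip":0.4},{"dx":0,"dy":0,"dz":0,"yaw":0,"grip":0.4},{"dx":0,"dy":0,"dz":0,"yaw":0,"grip":0.4},{"dx":0,"dy":0,"dz":0,"yaw":0,"grip":0.4}]'
python3 - <<'E'
from h import *
s=robot.sense();print(s["tcp_pos"],s["force"],s["opening"]*87)
im=vision.grab_frame("scene"); crop(im,(360,130,560,310),4,"pics/s11.png")
E
```

```text
t: 12.47
tcp_pos: [561.9, 350.8, 121.6]
ee_rot: [0.998, -0.06, -0.001, -0.001]
force: [-1.0, 0.8, -1.2]
opening: 0.644
t: 13.13
tcp_pos: [564.6, 347.6, 44.4]
ee_rot: [0.998, -0.062, 0.0, -0.0]
force: [-0.5, -0.6, 0.0]
opening: 0.648
[564.59692054 347.64443395  44.37823221] [-0.53719886 -0.63403534  0.02921224] 56.37016124637801
```

View pics/s11.png

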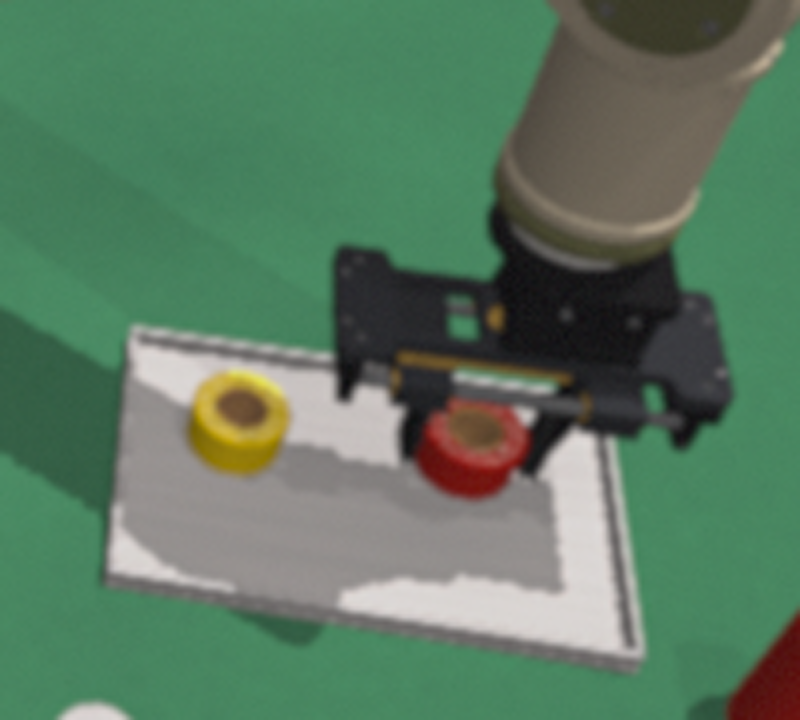

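```bash
python3 -m pendant '[{"dx":0,"dy":0,"dz":-0.008,"yaw":0,"grip":0.4},{"dx":0,"dy":0,"dz":-0.008,"yaw":0,"grip":0.4},{"dx":0,"dy":0,"dz":-0.006,"yaw":0,"grip":0.4},{"dx":0,"dy":0,"dz":-0.005,"yaw":0,"grip":0.4},{"dx":0,"dy":0,"dz":-0.003,"yaw":0,"grip":0.4},{"dx":0,"dy":0,"dz":0,"yaw":0,"grip":0.4},{"dx":0,"dy":0,"dz":0,"yaw":0,"grip":0.4},{"dx":0,"dy":0,"dz":0,"yaw":0,"grip":0.4}]'
```

```text
t: 13.85
tcp_pos: [564.7, 347.3, 13.9]
ee_rot: [0.998, -0.062, 0.0, -0.0]
force: [-0.0, 0.3, -0.1]
opening: 0.645
```

```bash
python3 -m pendant '[{"dx":0,"dy":0,"dz":-0.001,"yaw":0,"grip":0.4},{"dx":0,"dy":0,"dz":0,"yaw":0,"grip":0.4},{"dx":0,"dy":0,"dz":-0.001,"yaw":0,"grip":0.4},{"dx":0,"dy":0,"dz":0,"yaw":0,"grip":0.4},{"dx":0,"dy":0,"dz":-0.001,"yaw":0,"grip":0.4},{"dx":0,"dy":0,"dz":0,"yaw":0,"grip":0.4},{"dx":0,"dy":0,"dz":0,"yaw":0,"grip":0.4},{"dx":0,"dy":0,"dz":0,"yaw":0,"grip":0.4}]'
```

```text
t: 14.52
tcp_pos: [564.6, 347.2, 10.9]
ee_rot: [0.998, -0.062, 0.0, 0.0]
force: [-2.0, -1.0, 3.8]
opening: 0.644
```

Contact: +3.8 N upward, at the height I expected. Releasing now.

```bash
python3 -m pendant '[{"dx":0,"dy":0,"dz":0,"yaw":0,"grip":0.66},{"dx":0,"dy":0,"dz":0,"yaw":0,"grip":0.7},{"dx":0,"dy":0,"dz":0,"yaw":0,"grip":0.75},{"dx":0,"dy":0,"dz":0,"yaw":0,"grip":0.85},{"dx":0,"dy":0,"dz":0,"yaw":0,"grip":0.95},{"dx":0,"dy":0,"dz":0,"yaw":0,"grip":0.95},{"dx":0,"dy":0,"dz":0,"yaw":0,"grip":0.95},{"dx":0,"dy":0,"dz":0,"yaw":0,"grip":0.95}]'
python3 -m pendant '[{"dx":0,"dy":0,"dz":0.008,"yaw":0,"grip":0.95},{"dx":0,"dy":0,"dz":0.012,"yaw":0,"grip":0.95},{"dx":0,"dy":0,"dz":0.02,"yaw":0,"grip":0.95},{"dx":0,"dy":0,"dz":0.025,"yaw":0,"grip":0.95},{"dx":0,"dy":0,"dz":0.03,"yaw":0,"grip":0.95},{"dx":0,"dy":0,"dz":0.03,"yaw":0,"grip":0.95},{"dx":0,"dy":0,"dz":0.03,"yaw":0,"grip":0.95},{"dx":0,"dy":0,"dz":0,"yaw":0,"grip":0.95}]'
python3 - <<'E'
from h import *
s=robot.sense();print(s["tcp_pos"],s["force"],s["opening"]*87)
im=vision.grab_frame("scene"); crop(im,(120,120,540,310),1.9,"pics/s12.png")
im=vision.grab_frame("top"); crop(im,(150,130,480,280),2.4,"pics/t12.png")
c=cam("top")
for k,z in [("red_roll",19),("yellow_roll",19),("blue_roll",43),("blue_stand",8),("blue_knob",98),("red_stand",8)]:
    for o in outline_of(k,"top"):
        ys,xs=np.nonzero(o["region"]);print(k,round(o["confidence"],2),np.round(back(c,(xs.mean(),ys.mean()),z)))
E
```

```text
t: 15.18
tcp_pos: [564.5, 347.1, 10.5]
ee_rot: [0.998, -0.062, -0.0, 0.0]
force: [0.6, 0.6, 0.1]
opening: 0.939
t: 15.85
tcp_pos: [566.7, 349.4, 174.2]
ee_rot: [0.998, -0.062, 0.004, -0.003]
force: [-0.0, 0.1, 0.7]
opening: 0.95
[566.69173855 349.36020379 174.1545596 ] [-0.00377934  0.1297859   0.69592642] 82.63992079276429
red_roll 0.57 [ 529. -397.   19.]
yellow_roll 0.63 [539. 218.  19.]
blue_roll 0.72 [494. -10.  43.]
blue_roll 0.28 [ 586. -352.   43.]
blue_stand 0.83 [511. -12.   8.]
blue_knob 0.55 [505. -19.  98.]
blue_knob 0.29 [ 573. -337.   98.]
red_stand 0.83 [ 535. -292.    8.]
red_stand 0.7 [ 354. -366.    8.]
```

View pics/s12.png

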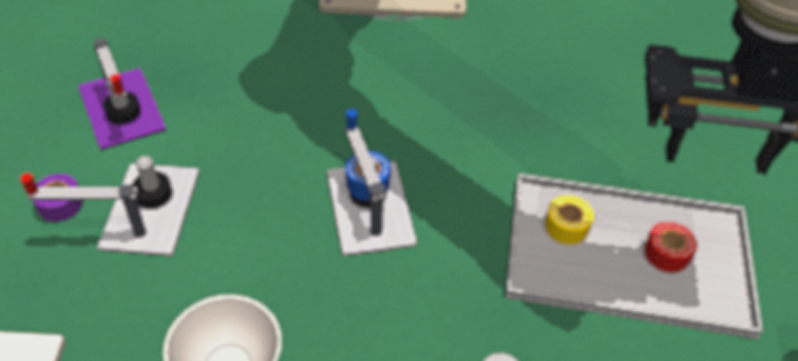

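View pics/t12.png

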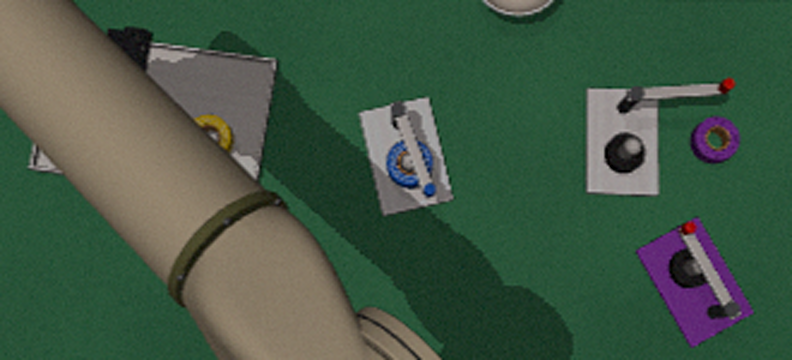

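The scene view shows the red roll flat in the tray at (671,247), the keeper open about a quarter turn, and both stands and the yellow roll where they started. The apparent shift of the yellow roll in the top view comes from the arm covering part of it. Handing in.

```bash
python3 - <<'E'
from bench import job_done
print(job_done())
E
```

```text
the job is handed in; nothing more can be done
None
```

I swung the red keeper aside, lifted the red roll straight up off its post, and set it down flat on the tray at about (565, 347) mm. The job was handed in shortly after t ≈ 15.9 s, well inside the 64 s limit; it reported no verdict.

**How it went:**
- **Keeper:** I moved it by placing the half-open fingers either side of the knob and following its arc. It ended at about 1.6 rad, judged by eye from the pictures.
- **Grip and lift:** the gripper read 56 mm on the roll, matching its diameter.
- **Set-down:** I lowered the roll in 1 mm steps and felt about 4 N at the tray before letting go.

**Last checks:** In the final pictures the roll lies flat on the tray, the keeper is open, and the red stand is upright with no visible shift. The blue stand, knob and roll were found within about 7 mm of where they began, and the arm was clear of everything.

**Checks that disagreed:**
- **Yellow roll:** the last top-camera outline put it about 17 mm off, but the arm covered part of it in that view. The scene camera shows it unmoved.
- **Red roll:** the top camera couldn't see it on the tray because the arm was in the way; its one "red_roll" find was the purple look-alike. Its final position rests on the scene picture and the tool position at release.
- **Red stand:** the top camera put its outline centre about 7 mm from the start, probably because the open arm now counts in the outline.

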